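Prime the laundry doser with its spring-return key switch

TASK

The detergent doser on the ledge has to be primed: lift the square-headed key out of its moulded pocket in the grey silicone stand, push it fully home in the key switch on top of the doser, past the sticky pins, and turn it clockwise a quarter turn to the stop. The switch springs back, so keep hold of the key and finish with it still held turned; leave the round-headed key in its pocket, the other things where they are, and do not force the key.

Things in the scene. Friction and masses are not known exactly. Their poses are not given: they have to be found in the camera images.
- key_square: The key to use: flat black head 27 wide x 9 thick x 34 mm tall, steel blade below. Origin on the key's axis at the head's underside, z up: head to +34 mm, round neck 4.6 mm thick down to -8.5, then a flat blade 11 wide x 4.5 thick to a V tip at -30. Own x is the width, own y the thickness. Same after a half turn about z. 26 to 45 g. Starts upright in one of the stand's two pockets.
- key_round: The other key, to be left in its pocket: same blade and plastic, but a round disc head 32 mm across, 9 thick, rising 36 mm. Origin and axes as for the square-headed key.
- stand: Grey moulded silicone key stand, fixed, 60 (own x) x 160 (own y) x 42 mm high, origin under its centre. Pockets at own y = -42 and +42 mm; which key is in which varies. The head's underside sits 5 mm deep in a close recess, 37 mm above the ledge, so 29 mm of the square head stands proud; the blade hangs in a slot below. Keys' width lies along own y. Lift straight up.
- keyway (a point): Centre of the key switch at the top of its steel bezel (round, 37 mm across, on a black disc), 106 mm above the ledge. Axes are the doser's, z up. At rest the slot lies along its x: 12.2 x 5.4 mm, below a dished lead-in 4 mm deep with 45 degree sides that catches a tip 3 mm off. Fully home the key's origin is at this point, the head resting on the bezel.
- plug (a joint): Barrel of the switch, rad: 0 at rest, grows clockwise from above, stop at 1.57. A spring returns it; holding takes 0.1 N m; the contact closes at 1.3. The key has 0.1 rad of play, turns only when fully home and cannot come out while turned. Three sticky pins catch the blade over its last 17 mm; each yields to a steady 5 to 18 N, or less if rocked 1 mm along its width under light pressure.
- doser_top (a point): Centre of the doser's case top, 98 mm above the ledge. White plastic case 130 (own x) x 240 (own y) x 98 mm, fixed, two round pump heads on its front (own -x). The key switch is at own x = -18, y = -62 mm from here; a lamp and a rocker switch stand 87 and 142 mm from it in own +y, under 14 mm high.
- cup: Grey silicone dosing cup, open, 62 mm across, 55 high, origin under its centre; leave alone.
- tub: Red flip-top stain tub, 116 mm across, 99 high, origin under its centre; leave alone.
- jar: Open clear glass jar, 84 mm across, 100 high, origin under its centre; leave alone.
- brush: Stiff-bristled plastic scrubbing brush, 60 x 150 mm (own y), 65 high with its bow handle, bristles down, origin under its centre; leave alone.
- peg_box: Wooden peg box shut by a small sliding latch, 124 x 194 (own y) x 87 mm high, origin under its centre; leave alone.

How it is judged:
By the outcome, as a careful person would: the job done as asked, in the order asked, and still so for the second after the job is handed in, while the arm keeps its last pose, push and grip.
It also fails if it takes over 54 s, if anything falls off the work surface, if the arm or the gripper's body presses on something with over 40 N, if the wrist force passes 120 N, or if a joint passes its speed limit or range.

ROBOT

A 7-joint arm with a two-finger parallel gripper is mounted at the origin on the work surface. World frame = base frame: x ahead of the robot, y to its left, z up, the work surface at z = 0. Lengths are in m, angles in rad, forces in N, time in s.
With the tool pointing down it reaches from about 0.35 to 0.9 m from the base axis. Payload 7.2 kg.
Tool frame: the origin (TCP) lies on the mounting face of the last link; the fingertips stand 173 mm ahead of it and the grasp point (between the pads) lies 155 mm ahead of it (r.tcp_to_grasp is the distance from the TCP to the grasp point, in m); z points along the fingers, y is the line along which they close (so a half turn about z gives the same grasp; the last joint's range is limited). The gripper opens to 85 mm and grips with 20 to 120 N. Pads are 22 mm wide; open, the fingers measure 114 mm over their backs; the gripper's body (76 mm by 85 mm) begins 54 mm behind the grasp point. The pads swing forward as they close: fully open they stand 13 mm farther back than shut.
Start: joints at [-1.231, 0.411, -0.013, 1.596, 0.006, 1.134, -0.082], TCP at [0.248, 0.574, 0.405] pointing down, gripper open.
Joint ranges: [-2.95, 2.95], [-0.29, 1.99], [-1.47, 1.44], [0.14, 2.54], [-1.03, 4.17], [0.13, 1.85], [-2.86, 2.86]. Speed limits (rad/s): [2.39, 2.39, 3.01, 3.01, 3.14, 3.14, 3.14].

INTERFACE

Orientations are given as a 3x3 rotation matrix whose columns are the frame's x, y, z axes.
In Python, from plant import r gives the robot as it stands.
- The arm moves only by the tool carry_out, never from a script. Its argument "plan" is a list that holds one entry, the list of rows, each a list of 7 numbers: the shift along the world's x, y, z as a fraction of full scale, then the turn, a rotation vector about the world's x, y, z as a fraction of full scale, then the opening, from 0 (shut) to 1 (fully open). In form: [[[x, y, z, wx, wy, wz, fingers], ...]]. A call has 1 to 10 rows; each row shifts and turns the commanded pose from where the row before left it; what a row does not reach is not made up. Full scale, the value 1, is 0.03 m for a shift and 0.12 rad for a turn. A row lasts 1/10 s, in which the tool goes at most 50 mm and 8.59 degrees, less where a joint would pass 70% of its speed; a pose out of reach is approached as far as the arm can. A call with a number of a shift or a turn outside -1 to 1 is refused whole. A call with a gripper value outside its range is refused whole. The fingers move at their own pace and stop on an object; "newtons" is the grip in N (left out, the last holds). Time passes only in rows, so rows that do not move let the fingers close. It gives the time, the measured TCP pose, the force, the opening and the grip force at its end, in the units of the state.
- r.read_state(): the state, without advancing time (a new reading comes with each control period).
- r.snapshot(name): name is "scene" or "top" or "wrist"; returns a dict with "pixels" (384x512x3 uint8, red, green, blue), "camera_matrix" (3x3 intrinsics, pixels), "rvec" (rotation vector, rad) and "tvec" (3), from world to camera coordinates, as OpenCV has them. Camera axes: x right, y down, z forward; pixel columns grow to the right and rows downward; lengths in m; the calibration is good to about 2 mm. A picture is of the moment at which its call begins. There is no depth.
- r.job_done(): hands the job in; it is judged then, once.
The state is a dict: "time": time; "qpos": joint angles; "joint_velocities": joint speeds; "effort": joint torques, N m; "eef_pos": TCP position; "tcp_rot": TCP orientation; "wrist_force": force on the tool from outside, world axes, zero at the start; "wrist_torque": the same for the moment, N m; "grip_width": finger opening in m; "grip_force": force on a finger pad.
Only numpy, scipy, OpenCV 4.12 (cv2) and the standard library are available. Lean on these libraries where they do the work, as an engineer would, in place of code of your own. Each camera call takes 0.05 s, during which the arm holds its last target. There are 200 camera calls.

## Working session

There is one attempt and no reset: what is moved stays moved. The work goes in short steps, Python scripts to look and compute and a tool call to move; the robot and the scene stay as the last step left them, time stands still between calls to the robot, and variables do not carry over. Pictures are saved under pics/ and viewed, at most 10 in all, crops included, and the job is handed in when it is done.

Besides the shell and the picture viewer there is one more tool, called after "Emit:" as a command line: name --argument value ..., lists and objects as JSON in quotes. carry_out: Moves the arm, as the interface text tells. Its arguments: {"type":"object","properties":{"plan":{"type":"array"},"newtons":{"type":"number"}},"required":["plan"]}

```bash
mkdir -p pics; cat > h.py <<'E'
import numpy as np, cv2
from plant import r
def snap(n,f=None):
    s=r.snapshot(n); 
    if f: cv2.imwrite('pics/'+f,s['pixels'][:,:,::-1])
    return s
def ray(s,px):
    K=s['camera_matrix'];R=cv2.Rodrigues(np.array(s['rvec'],float))[0];t=np.array(s['tvec'],float).ravel()
    c=-R.T@t; d=R.T@np.linalg.inv(K)@np.array([px[0],px[1],1.]); return c,d
def onz(s,px,z):
    c,d=ray(s,px); return c+d*(z-c[2])/d[2]
def proj(s,P):
    return cv2.projectPoints(np.array(P,float).reshape(-1,1,3),np.array(s['rvec'],float),np.array(s['tvec'],float),s['camera_matrix'],None)[0].reshape(-1,2)
E
python3 - <<'E'
from h import *
for n in('scene','top'):
    s=snap(n,n+'0.png'); np.savez('pics/'+n+'0.npz',**s); print(n,ray(s,(256,192)))
print(r.read_state())
E
```

```text
scene (array([ 0.93297204, -0.69105795,  1.11752412]), array([-0.27053042,  0.46751222, -0.84166611]))
top (array([ 0.34490173, -0.13018174,  1.24286972]), array([ 0.22039398,  0.0306377 , -0.97502481]))
{'time': 0.1, 'qpos': array([-1.23122851,  0.41185376, -0.01271732,  1.5969783 ,  0.00558939,
        1.13432449, -0.08221643]), 'joint_velocities': array([ 0.00032358, -0.00106667, -0.00070296, -0.00287422,  0.00139991,
       -0.00013853,  0.00197307]), 'effort': array([ 2.05425342e-03, -6.01828265e+01,  6.83779623e-01, -3.00088513e+01,
        1.39980612e-02,  6.50719623e-03,  3.96863470e-05]), 'eef_pos': array([0.24778539, 0.57356284, 0.40390851]), 'tcp_rot': array([[-9.18011598e-01,  3.96553199e-01, -5.16206801e-04],
       [ 3.96553523e-01,  9.18010476e-01, -1.43863144e-03],
       [-9.66106495e-05, -1.52538398e-03, -9.99998832e-01]]), 'wrist_force': array([ 0.82969501,  0.09867894, -0.05918026]), 'wrist_torque': array([ 0.0469892 ,  0.01428272, -0.02091526]), 'grip_force': 0.0, 'grip_width': 0.08568269403205757}
```

View pics/scene0.png

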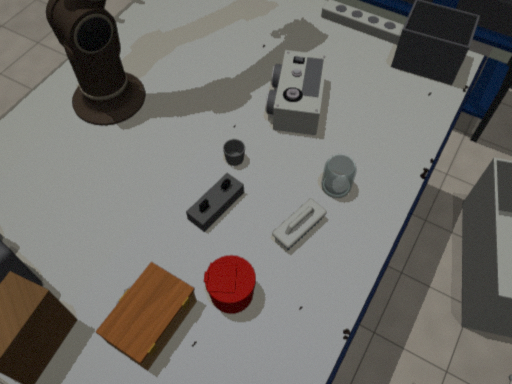

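View pics/top0.png

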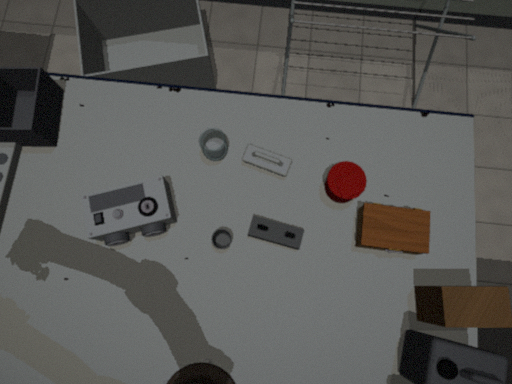

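The scene view shows the stand at (215,201) with both keys and the doser at (300,93) with its switch at (293,94). In the top view the keys are at (262,226) and (290,236), and the switch is at (148,206).

```bash
python3 - <<'E'
import numpy as np,cv2
from h import *
a=np.load('pics/scene0.npz');b=np.load('pics/top0.npz')
def crop(s,u,v,w,h,k): return cv2.resize(s['pixels'][v:v+h,u:u+w,::-1],None,fx=k,fy=k,interpolation=cv2.INTER_CUBIC)
A=np.hstack([crop(a,180,165,66,50,6)[:300,:396],crop(b,243,207,66,50,6)[:300,:396]])
B=np.hstack([crop(a,265,45,66,50*2-50,6),crop(b,117,180,66,50,6)])
a2=crop(a,265,75,66,50,6); B=np.hstack([a2,crop(b,117,180,66,50,6)])
im=np.vstack([A,B]); im=np.clip(im.astype(float)*1.5,0,255).astype(np.uint8); cv2.imwrite('pics/crops.png',im)
E
```

```text
(no output)
```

View pics/crops.png

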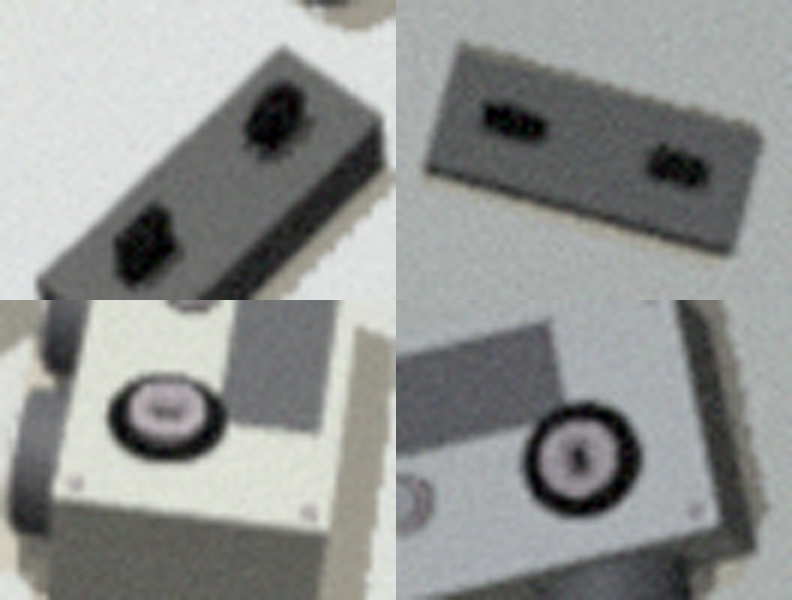

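The square-cornered head is probably the lower-left key in the scene crop (the right one in the top crop). I'll measure first and confirm with the wrist camera.

```bash
cat > m.py <<'E'
from h import *
a=dict(np.load('pics/scene0.npz'));b=dict(np.load('pics/top0.npz'))
def cr(s,o,p,t=True): return np.array([p[0]/6+o[0]-.5+1/12,p[1]/6+o[1]-.5+1/12])
# stand corners, top view
C=[cr(b,(243,207),p) for p in [(64,44),(364,130),(334,246),(31,170)]]
W=np.array([onz(b,c,.042) for c in C]); print(W, 'sides',np.linalg.norm(np.diff(W,axis=0),axis=1)*1e3)
# automatic stand mask
g=b['pixels'].astype(int); v=g.sum(2)/3
m=np.zeros(v.shape,np.uint8); m[207:257,243:309]=(v[207:257,243:309]<115)
cs=max(cv2.findContours(m,0,2)[0],key=cv2.contourArea)
P=np.array([onz(b,p,.042)[:2] for p in cs[:,0].astype(float)],np.float32)
print('stand rect',cv2.minAreaRect(P*1000))
# black heads in top & disc
def blob(s,box,th,name):
    u,v0,w,h=box; q=s['pixels'][v0:v0+h,u:u+w].max(2); mm=(q<th).astype(np.uint8)
    n,l,st,ce=cv2.connectedComponentsWithStats(mm)
    for i in range(1,n):
        if st[i,4]>15: print(name,st[i],ce[i]+[u,v0])
blob(b,(243,207,66,50),45,'top key');blob(a,(180,165,66,50),45,'scene key')
for s,box,n in((b,(135,192,28,28),'top'),(a,(280,83,25,25),'scene')):
    u,v0,w,h=box; q=s['pixels'][v0:v0+h,u:u+w].max(2); mm=(q<60).astype(np.uint8)
    c=max(cv2.findContours(mm,0,1)[0],key=cv2.contourArea); e=cv2.fitEllipse(c); 
    px=np.array(e[0])+[u,v0]; print(n,'disc',px,e[1],onz(s,px,.100))
def tri(pa,pb):
    (c1,d1),(c2,d2)=ray(a,pa),ray(b,pb); A=np.c_[d1,-d2]; t=np.linalg.lstsq(A,c2-c1,rcond=None)[0]
    p,q=c1+d1*t[0],c2+d2*t[1]; return (p+q)/2,np.linalg.norm(p-q)
# doser bright edges: screws
print('screws scene',onz(a,cr(a,(265,75),(75,182)),.098),onz(a,cr(a,(265,75),(309,212)),.098),'top',onz(b,cr(b,(117,180),(300,211)),.098))
E
python3 m.py
```

```text
[[ 0.54814491 -0.09153861  0.042     ]
 [ 0.52093737 -0.24487131  0.042     ]
 [ 0.46215776 -0.23483479  0.042     ]
 [ 0.4835035  -0.08221179  0.042     ]] sides [155.72785682  59.63031778 154.10846702]
stand rect ((503.505859375, -163.84292602539062), (146.5355987548828, 196.3612060546875), 6.112782001495361)
top key [14 17 12  7 60] [262.05       226.98333333]
top key [42 24 11  8 57] [289.54385965 234.70175439]
scene key [41 14 11 13 96] [225.63541667 184.71875   ]
scene key [ 33  22  30  28 195] [229.5025641  201.61538462]
scene key [ 19  34  11  14 105] [203.84761905 205.81904762]
top disc [147.42980194 205.97972584] (18.428241729736328, 18.829248428344727) [0.52890269 0.21196711 0.1       ]
scene disc [292.44060993  94.16344261] (12.817974090576172, 17.429367065429688) [0.52891653 0.21394366 0.1       ]
screws scene [0.51000483 0.15746335 0.098     ] [0.61341593 0.1957904  0.098     ] top [0.50979649 0.15361288 0.098     ]
```

Emit:
carry_out --plan '[[[0.75,-1,0,0,0,-1,1],[0.75,-1,0,0,0,-1,1],[0.75,-1,0,0,0,-1,1],[0.75,-1,0,0,0,-1,1],[0.75,-1,0,0,0,-1,1],[0.75,-1,0,0,0,-1,1],[0.75,-1,0,0,0,-1,1],[0.75,-1,0,0,0,-1,1],[0.75,-1,0,0,0,-1,1],[0.75,-1,0,0,0,-1,1]]]' --newtons 30

```text
time: 1.1
eef_pos: [0.4735, 0.2723, 0.4045]
tcp_rot: [[0.042, 0.999, -0.0], [0.999, -0.042, -0.0], [-0.0, -0.0, -1.0]]
wrist_force: [0.8, 0.3, -0.4]
grip_width: 0.0854
grip_force: 0.0
```

```bash
python3 - <<'E'
from h import *
s=snap('wrist','w1.png'); np.savez('pics/w1.npz',**s)
st=r.read_state(); c,d=ray(s,(256,192)); print(st['time'],st['eef_pos'],st['qpos'],np.degrees(np.arctan2(st['tcp_rot'][1,1],st['tcp_rot'][0,1])))
print(c,d,'cam in tool',st['tcp_rot'].T@(c-st['eef_pos']),'dir',st['tcp_rot'].T@d)
print(proj(s,[[.529,.213,.106],[.504,-.163,.042],[.497,-.205,.06]]))
E
```

```text
1.15 [0.47714795 0.26631749 0.4048629 ] [-0.88882205  0.28138831  0.35959775  1.80815263 -0.10722986  1.07117131
 -0.54709772] -3.227744902638579
[0.47646778 0.3525227  0.375201  ] [-0.00734193 -0.32991369 -0.94412219] cam in tool [ 0.0861152  -0.0056073   0.02939999] dir [-0.3270828   0.00887601  0.94509349]
[[307.76927615 229.32261026]
 [282.50678614 407.01602193]
 [279.72489766 435.18443374]]
```

View pics/w1.png

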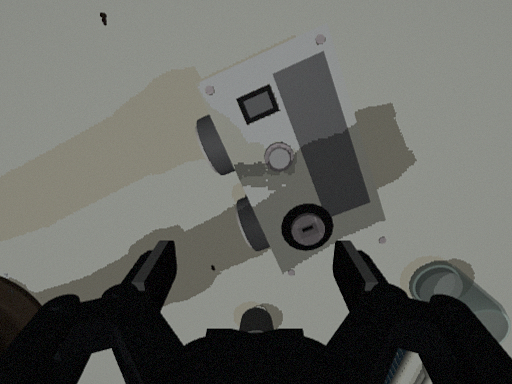

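The wrist view shows the whole doser: bezel at (307,227), slot at (307,229), case screws near (210,90), (320,39), (291,272) and (381,239).

```bash
python3 - <<'E'
from h import *
s=dict(np.load('pics/w1.npz')); g=s['pixels']
sc=[onz(s,p,.098)[:2] for p in [(210,90),(320,39),(291,272),(381,239)]]
for i,j in((0,1),(2,3)): d=sc[j]-sc[i]; print('x-dir',np.degrees(np.arctan2(d[1],d[0])),np.linalg.norm(d))
for i,j in((2,0),(3,1)): d=sc[j]-sc[i]; print('y-dir-90',np.degrees(np.arctan2(d[1],d[0]))-90,np.linalg.norm(d))
print('centre',np.mean(sc,0))
th=np.radians(18)
q=g[195:260,275:340].max(2)
c=max(cv2.findContours((q<48).astype(np.uint8),0,1)[0],key=cv2.contourArea); e=cv2.fitEllipse(c);px=np.array(e[0])+[275,195]
print('disc',px,e[1],onz(s,px,.100)[:2])
I=cv2.resize(g[195:260,275:340,::-1],None,fx=8,fy=8,interpolation=cv2.INTER_CUBIC); cv2.imwrite('pics/w1c.png',np.clip(I*1.8,0,255).astype(np.uint8))
E
```

```text
x-dir 20.7042637501168 0.11038011264008639
x-dir 21.21610517376469 0.10964102174967387
y-dir-90 20.418710440350438 0.22082001681677996
y-dir-90 20.223679499099617 0.2198455628352528
centre [0.52459055 0.27654316]
disc [307.05078125 226.44189835] (45.27878189086914, 51.867095947265625) [0.52930622 0.21347904]
```

View pics/w1c.png

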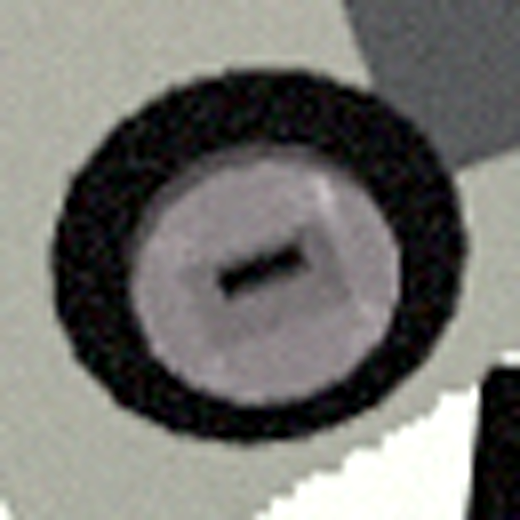

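Emit:
carry_out --plan '[[[0.2,-1,0,0,0,0,0.6],[0.2,-1,0,0,0,0,0.6],[0.2,-1,0,0,0,0,0.6],[0.2,-1,0,0,0,0,0.6],[0.2,-1,0,0,0,0,0.6],[0.2,-1,0,0,0,0,0.6],[0.2,-1,0,0,0,0,0.6],[0,-1,0,0,0,-0.25,0.6],[0,-1,0,0,0,-0.25,0.6],[0,-1,0,0,0,-0.25,0.6]]]'

```text
time: 2.15
eef_pos: [0.5146, -0.0273, 0.4045]
tcp_rot: [[0.127, 0.992, -0.0], [0.992, -0.127, -0.0], [-0.0, -0.0, -1.0]]
wrist_force: [0.9, -0.4, 0.2]
grip_width: 0.0509
grip_force: 0.0
```

Emit:
carry_out --plan '[[[0,-1,0,0,0,0,0.6],[0,0,-1,0,0,0,0.6],[0,0,-0.5,0,0,0,0.6],[0,0,0,0,0,0,0.6]]]'

```text
time: 2.55
eef_pos: [0.514, -0.0561, 0.3576]
tcp_rot: [[0.127, 0.992, -0.004], [0.992, -0.127, -0.0], [-0.001, -0.004, -1.0]]
wrist_force: [-0.1, 0.8, -0.9]
grip_width: 0.0511
grip_force: 0.0
```

```bash
python3 - <<'E'
from h import *
s=snap('wrist','w2.png'); np.savez('pics/w2.npz',**s)
st=r.read_state(); print(st['time'],st['eef_pos'],st['qpos'],np.degrees(np.arctan2(st['tcp_rot'][1,1],st['tcp_rot'][0,1])))
E
```

```text
2.6 [ 0.51454127 -0.05611612  0.35894224] [-0.41306272  0.29636945  0.52612776  1.93541947 -0.17956727  0.95802548
  0.07145964] -7.267191214144539
```

View pics/w2.png

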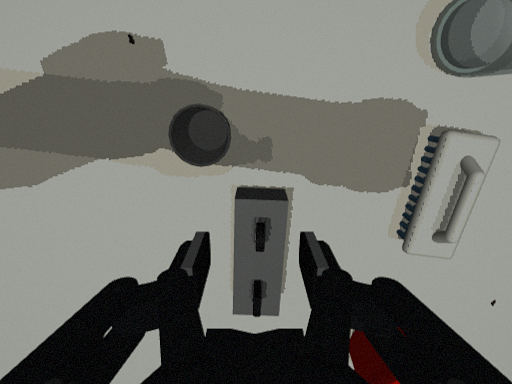

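The stand's top face spans about (236,200) to (280,315), with the keys at (260,235) and (257,297), seen edge-on. I'll take one oblique look from the robot's side to be sure which head is square.

Emit:
carry_out --plan '[[[-0.4,-0.4,0,0,0,1,0.6],[-0.4,-0.4,0,0,0,1,0.6],[-0.4,-0.4,0,0,0,1,0.6],[-0.4,-0.4,0,0,0,1,0.6],[-0.4,-0.4,0,0,0,1,0.6],[-0.4,-0.4,0,0,0,1,0.6],[-0.4,-0.4,0,0,0,1,0.6],[-0.4,-0.4,0,0,0,1,0.6],[-0.4,0,0,0,0,1,0.6],[-0.4,0,0,0,0,1,0.6]]]'

```text
time: 3.6
eef_pos: [0.3947, -0.1526, 0.3608]
tcp_rot: [[-0.881, 0.473, 0.002], [0.473, 0.881, -0.0], [-0.002, 0.0, -1.0]]
wrist_force: [-0.5, 0.6, -1.0]
grip_width: 0.0511
grip_force: 0.0
```

```bash
python3 - <<'E'
from h import *
s=dict(np.load('pics/w2.npz')); W=np.array([onz(s,p,.042)[:2] for p in [(236,200),(287,199),(280,315),(233,315)]])
print(W,W.mean(0)); yd=(W[0]+W[1]-W[2]-W[3])/2; xd=(W[1]+W[2]-W[0]-W[3])/2
print(np.linalg.norm(yd),np.linalg.norm(xd),np.degrees(np.arctan2(-yd[0],yd[1])),np.degrees(np.arctan2(xd[1],xd[0])))
s=snap('wrist'); np.savez('pics/w3.npz',**s); st=r.read_state(); print(st['time'],st['eef_pos'],st['qpos'])
p=proj(s,[[.504,-.163,.055]])[0].astype(int); print(p)
x=max(0,p[0]-100);y=max(0,p[1]-75); cv2.imwrite('pics/w3.png',cv2.resize(np.clip(s['pixels'][y:y+150,x:x+200,::-1]*1.6,0,255).astype(np.uint8),None,fx=4,fy=4,interpolation=cv2.INTER_CUBIC)); print(x,y)
E
```

```text
[[ 0.48854761 -0.08262691]
 [ 0.54517032 -0.08861357]
 [ 0.52164017 -0.24825426]
 [ 0.46091923 -0.24065972]] [ 0.50406933 -0.16503861]
0.16088322662260002 0.05906348318386534 -9.14843701530977 -6.601971147943769
3.65 [ 0.39303246 -0.15263267  0.36056684] [-0.12130945  0.10542311  0.41002087  2.1357603  -0.05355678  0.90970196
  1.40362454]
[291 260]
191 185
```

View pics/w3.png

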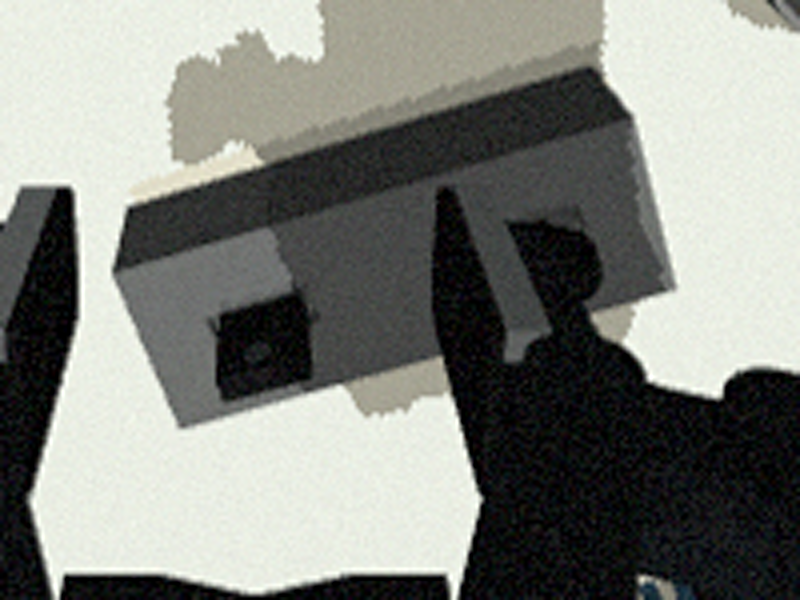

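The square head (flat top, at crop (265,350)) is in the −y pocket; the round one at (575,265) is in the +y pocket.

```bash
python3 - <<'E'
from h import *
s=dict(np.load('pics/w3.npz')); f=lambda p:(p[0]/4+191-.375,p[1]/4+185-.375)
W={k:onz(s,f(p),z)[:2].round(4) for k,p,z in [('c(-x,-y)',(116,270),.042),('c(+x,-y)',(180,426),.042),('c(-x,+y)',(632,120),.042),('c(+x,+y)',(676,289),.042),('headtop L',(220,401),.071),('headtop R',(312,382),.071)]}
for k in W: print(k,W[k])
c=sum(W[k] for k in list(W)[:4])/4; print('centre',c)
d=W['c(-x,+y)']-W['c(-x,-y)']+W['c(+x,+y)']-W['c(+x,-y)']; print(np.degrees(np.arctan2(-d[0],d[1])),np.linalg.norm(d)/2)
d=W['headtop R']-W['headtop L'];print('key',np.degrees(np.arctan2(-d[0],d[1])),np.linalg.norm(d))
b=dict(np.load('pics/top0.npz')); print('top blob', onz(b,(289.54,234.7),.058),onz(b,(262.05,226.98),.058))
E
```

```text
c(-x,-y) [ 0.4608 -0.2366]
c(+x,-y) [ 0.5194 -0.2476]
c(-x,+y) [ 0.4887 -0.0807]
c(+x,+y) [ 0.5473 -0.09  ]
headtop L [ 0.4977 -0.2201]
headtop R [ 0.5044 -0.1941]
centre [ 0.50405  -0.163725]
-10.09240838448781 0.1592136065165286
key -14.450297900489241 0.026849394779026203
top blob [ 0.4953381  -0.20483262  0.058     ] [ 0.5094137 -0.1221497  0.058    ]
```

Emit:
carry_out --plan '[[[0.35,-0.18,-0.25,0,0,-1,0.4],[0.35,-0.18,-0.25,0,0,-1,0.4],[0.35,-0.18,-0.25,0,0,-1,0.4],[0.35,-0.18,-0.25,0,0,-1,0.4],[0.35,-0.18,-0.25,0,0,-1,0.4],[0.35,-0.18,-0.25,0,0,-1,0.4],[0.35,-0.18,-0.25,0,0,-1,0.4],[0.35,-0.18,-0.25,0,0,-1,0.4],[0.35,-0.18,-0.25,0,0,-1,0.4],[0.35,-0.18,-0.25,0,0,-1,0.4]]]'

```text
time: 4.65
eef_pos: [0.5013, -0.2061, 0.2852]
tcp_rot: [[0.133, 0.991, 0.002], [0.991, -0.133, -0.0], [-0.0, 0.002, -1.0]]
wrist_force: [0.2, 0.4, -0.1]
grip_width: 0.0344
grip_force: 0.0
```

Emit:
carry_out --plan '[[[0,0,0,0,0,-0.38,0.4],[0,0,0,0,0,0,0.4],[0,0,0,0,0,0,0.4],[0,0,0,0,0,0,0.4]]]'

```text
time: 5.05
eef_pos: [0.5001, -0.2061, 0.2852]
tcp_rot: [[0.171, 0.985, 0.001], [0.985, -0.171, 0.0], [0.0, 0.001, -1.0]]
wrist_force: [-0.8, 0.7, -0.2]
grip_width: 0.0343
grip_force: 0.0
```

```bash
cat >> h.py <<'E'
from scipy.spatial.transform import Rotation as Ro
def err(p,yaw):
    st=r.read_state(); y=np.radians(yaw); Y=np.array([np.cos(y),np.sin(y),0]); Z=np.array([0,0,-1.]); T=np.c_[np.cross(Y,Z),Y,Z]
    dw=Ro.from_matrix(T@st['tcp_rot'].T).as_rotvec()
    print('t',st['time'],'pos',st['eef_pos'].round(4),'rows shift',((np.array(p)-st['eef_pos'])/.03).round(3),'turn',(dw/.12).round(3),'F',st['wrist_force'].round(1),'T',st['wrist_torque'].round(3),'w',round(st['grip_width'],4),round(st['grip_force'],1),'q',st['qpos'].round(2))
E
python3 -c "
from h import *
err([.497,-.206,.218],-9.6)"
```

```text
t 5.05 pos [ 0.5001 -0.2061  0.2852] rows shift [-1.020e-01  2.000e-03 -2.239e+00] turn [-0.001  0.006  0.033] F [-0.8  0.7 -0.2] T [-0.024  0.042  0.007] w 0.0343 0.0 q [-0.16  0.46  0.61  1.96 -0.35  0.83  0.46]
```

Emit:
carry_out --plan '[[[-0.1,0,-0.6,0,0,0,0.4],[0,0,-0.6,0,0,0,0.4],[0,0,-0.6,0,0,0,0.4],[0,0,-0.44,0,0,0,0.4],[0,0,0,0,0,0,0.4],[0,0,0,0,0,0,0.4]]]'

```text
time: 5.65
eef_pos: [0.4969, -0.2065, 0.2178]
tcp_rot: [[0.172, 0.985, 0.0], [0.985, -0.172, -0.0], [-0.0, 0.0, -1.0]]
wrist_force: [0.2, 0.1, -0.1]
grip_width: 0.0341
grip_force: 0.0
```

```bash
python3 -c "
from h import *
err([.497,-.206,.218],-9.6)
s=snap('wrist'); cv2.imwrite('pics/w4.png',cv2.resize(np.clip(s['pixels'][180:384,120:400,::-1]*1.8,0,255).astype(np.uint8),None,fx=2.8,fy=2.8))"
```

```text
t 5.65 pos [ 0.4969 -0.2065  0.2178] rows shift [0.002 0.015 0.006] turn [0.    0.    0.043] F [ 0.2  0.1 -0.1] T [-0.023  0.042  0.037] w 0.0341 0.0 q [-0.1   0.56  0.54  2.   -0.43  0.7   0.53]
```

View pics/w4.png

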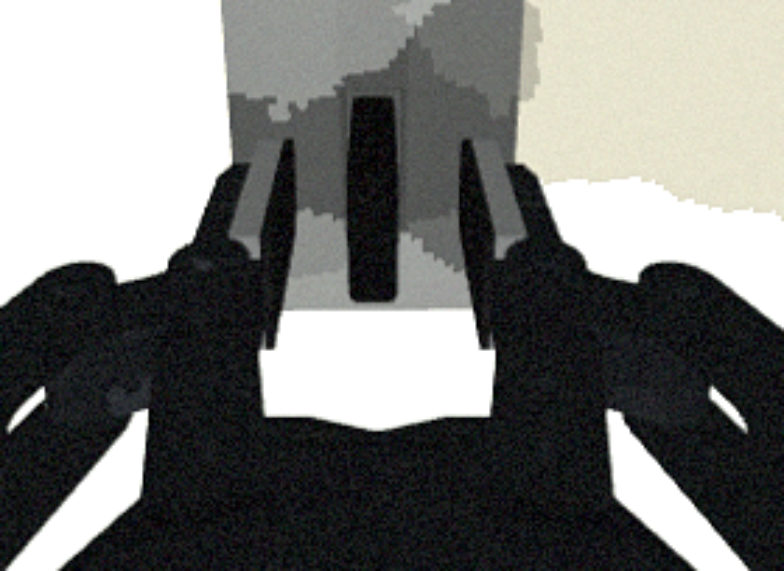

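The key head at (373,195) sits centred and square between the pads. I'll close on it.

Emit:
carry_out --plan '[[[0,0,0,0,0,0,0.2],[0,0,0,0,0,0,0],[0,0,0,0,0,0,0],[0,0,0,0,0,0,0],[0,0,0,0,0,0,0],[0,0,0,0,0,0,0],[0,0,0,0,0,0,0]]]' --newtons 60

```text
time: 6.4
eef_pos: [0.497, -0.2064, 0.2183]
tcp_rot: [[0.172, 0.985, 0.001], [0.985, -0.172, 0.0], [0.0, 0.001, -1.0]]
wrist_force: [-2.3, 0.4, 7.0]
grip_width: 0.0083
grip_force: 58.8
```

Emit:
carry_out --plan '[[[0,0,0.2,0,0,0,0],[0,0,0.3,0,0,0,0],[0,0,0.3,0,0,0,0],[0,0,0.4,0,0,0,0],[0,0,0.5,0,0,0,0],[0,0,0.6,0,0,0,0],[0,0,0.7,0,0,0,0],[0,0,0.7,0,0,0,0],[0,0,0.5,0,0,0,0],[0,0,0.3,0,0,0,0]]]'

```text
time: 7.4
eef_pos: [0.497, -0.2065, 0.3547]
tcp_rot: [[0.172, 0.985, 0.002], [0.985, -0.172, -0.0], [0.0, 0.002, -1.0]]
wrist_force: [0.9, -0.3, 0.8]
grip_width: 0.0078
grip_force: 58.5
```

```bash
python3 -c "
from h import *
err([.5293,.213,.35],110.4)
for n in('wrist','scene'): s=snap(n); np.savez('pics/%s5.npz'%n,**s)
s=dict(np.load('pics/wrist5.npz')); A=cv2.resize(s['pixels'][200:384,150:370,::-1],(440,368))
s=dict(np.load('pics/scene5.npz')); p=proj(s,[[.497,-.206,.17]])[0].astype(int);A=np.hstack([A,cv2.resize(s['pixels'][p[1]-46:p[1]+46,p[0]-44:p[0]+44,::-1],(352,368))])
cv2.imwrite('pics/w5.png',np.clip(A*1.8,0,255).astype(np.uint8))"
```

```text
t 7.4 pos [ 0.497  -0.2065  0.3547] rows shift [ 1.078 13.984 -0.158] turn [-2.0000e-02  1.5000e-02  1.7497e+01] F [ 0.9 -0.3  0.8] T [-0.015 -0.008  0.023] w 0.0078 58.5 q [-0.22  0.36  0.66  1.9  -0.27  0.97  0.4 ]
```

View pics/w5.png

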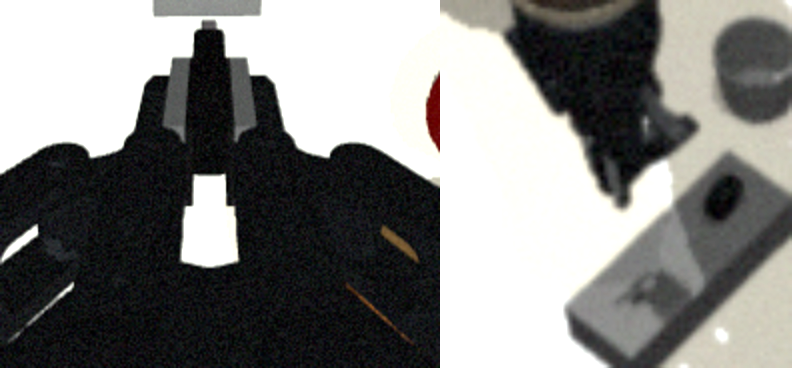

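The key is held straight between the pads with its blade at (208,25). The −y pocket is empty and the round key is still in place.

Emit:
carry_out --plan '[[[0.06,0.78,0,0,0,0.97,0],[0.06,0.78,0,0,0,0.97,0],[0.06,0.78,0,0,0,0.97,0],[0.06,0.78,0,0,0,0.97,0],[0.06,0.78,0,0,0,0.97,0],[0.06,0.78,0,0,0,0.97,0],[0.06,0.78,0,0,0,0.97,0],[0.06,0.78,0,0,0,0.97,0],[0.06,0.78,0,0,0,0.97,0]]]'

```text
time: 8.4
eef_pos: [0.5127, 0.0053, 0.3518]
tcp_rot: [[-0.771, 0.637, -0.001], [0.637, 0.771, -0.0], [0.001, -0.001, -1.0]]
wrist_force: [0.2, 1.1, -0.4]
grip_width: 0.0079
grip_force: 58.5
```

Emit:
carry_out --plan '[[[0.06,0.78,0,0,0,0.97,0],[0.06,0.78,0,0,0,0.97,0],[0.06,0.78,0,0,0,0.97,0],[0.06,0.78,0,0,0,0.97,0],[0.06,0.78,0,0,0,0.97,0],[0.06,0.78,0,0,0,0.97,0],[0.06,0.78,0,0,0,0.97,0],[0.06,0.78,0,0,0,0.97,0],[0,0,0,0,0,0.97,0],[0,0,0,0,0,0,0]]]'

```text
time: 9.4
eef_pos: [0.5271, 0.1921, 0.3515]
tcp_rot: [[-0.938, -0.347, -0.002], [-0.347, 0.938, -0.001], [0.002, 0.0, -1.0]]
wrist_force: [-0.5, -0.1, 0.8]
grip_width: 0.0079
grip_force: 58.5
```

```bash
python3 -c "
from h import *
err([.5293,.213,.335],110.4)
s=snap('wrist'); np.savez('pics/w6.npz',**s); st=r.read_state()
T=np.array([[.0055,0,.2],[.0055,0,.205],[0,0,.211],[.0135,.0045,.181],[.0135,-.0045,.181],[.0135,0,.181]]);P=T@st['tcp_rot'].T+st['eef_pos']
print(proj(s,P).round(1)); print('keyway',proj(s,[[.5293,.213,.106]]).round(1))
cv2.imwrite('pics/w6.png',np.clip(cv2.resize(s['pixels'][120:280,170:370,::-1],None,fx=4,fy=3.75,interpolation=cv2.INTER_CUBIC)*1.8,0,255).astype(np.uint8))"
```

```text
t 9.4 pos [0.5271 0.1921 0.3515] rows shift [ 0.073  0.696 -0.55 ] turn [ 0.005 -0.014  0.01 ] F [-0.5 -0.1  0.8] T [-0.049 -0.006 -0.016] w 0.0079 58.5 q [-0.51  0.35  0.09  1.82 -0.04  0.97  1.53]
[[254.2 214.9]
 [254.2 211.9]
 [254.2 215.6]
 [261.7 215.6]
 [246.8 215.6]
 [254.3 215.6]]
keyway [[277.3 209.4]]
```

View pics/w6.png

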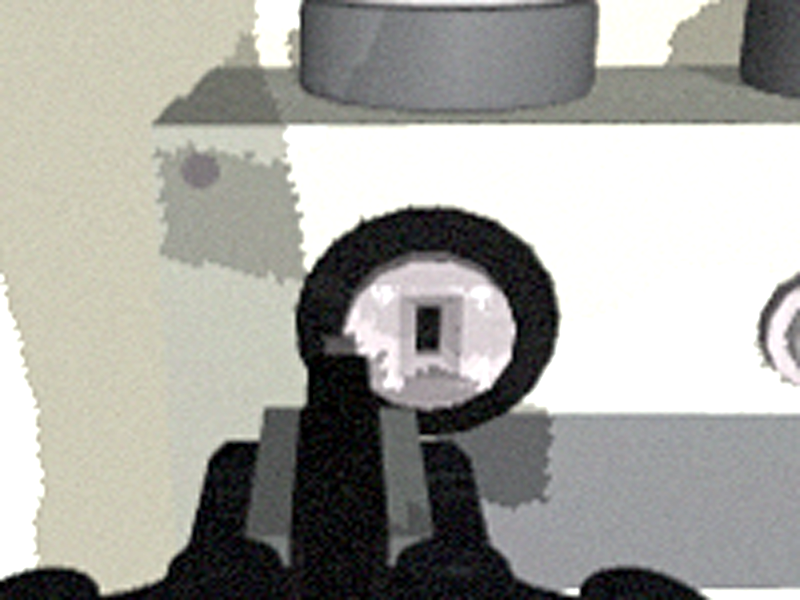

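Slot at crop (428,328) lies exactly along the image vertical, and the blade at (346,345) is parallel to it and agrees with the computed poses to about 1 mm. Next: over the switch, then down gently.

Emit:
carry_out --plan '[[[0.04,0.34,-0.2,0,0,0,0],[0.04,0.33,-0.2,0,0,0,0],[0,0,-0.15,0,0,0,0],[0,0,0,0,0,0,0],[0,0,0,0,0,0,0]]]'

```text
time: 9.95
eef_pos: [0.5299, 0.2114, 0.3357]
tcp_rot: [[-0.939, -0.344, -0.0], [-0.344, 0.939, -0.001], [0.001, -0.0, -1.0]]
wrist_force: [0.1, -0.5, -0.1]
grip_width: 0.008
grip_force: 58.5
```

```bash
python3 -c "
from h import *
err([.5296,.2122,.317],110.4)
s=dict(np.load('pics/w6.npz')); print(onz(s,(277,207.5),.102),onz(s,(277.2,207.5),.104))"
```

```text
t 9.95 pos [0.5299 0.2114 0.3357] rows shift [-0.009  0.026 -0.625] turn [ 0.004 -0.004  0.039] F [ 0.1 -0.5 -0.1] T [-0.018 -0.012 -0.05 ] w 0.008 58.5 q [-0.53  0.39  0.09  1.81 -0.04  0.94  1.5 ]
[0.52915678 0.21300522 0.102     ] [0.52838437 0.21271273 0.104     ]
```

Emit:
carry_out --plan '[[[-0.01,0.03,-0.3,0,0,0.03,0],[0,0,-0.3,0,0,0,0],[0,0,-0.1,0,0,0,0],[0,0,-0.1,0,0,0,0],[0,0,-0.1,0,0,0,0],[0,0,0,0,0,0,0]]]'

```text
time: 10.55
eef_pos: [0.5295, 0.2129, 0.3088]
tcp_rot: [[-0.937, -0.348, -0.0], [-0.348, 0.937, 0.001], [-0.0, 0.001, -1.0]]
wrist_force: [0.0, 1.7, -1.4]
grip_width: 0.0078
grip_force: 58.4
```

```bash
python3 -c "
from h import *
err([.5296,.2122,.306],110.4)"
```

```text
t 10.55 pos [0.5295 0.2129 0.3088] rows shift [ 0.003 -0.024 -0.092] turn [-0.004 -0.001  0.003] F [ 0.   1.7 -1.4] T [ 0.54   0.088 -0.004] w 0.0078 58.4 q [-0.53  0.42  0.08  1.84 -0.04  0.89  1.5 ]
```

The blade is in the slot with almost no force. I'll go on slowly and watch for the pins.

Emit:
carry_out --plan '[[[0,0,-0.06,0,0,0,0],[0,0,-0.06,0,0,0,0],[0,0,-0.06,0,0,0,0],[0,0,-0.06,0,0,0,0],[0,0,0,0,0,0,0],[0,0,0,0,0,0,0]]]'

```text
time: 11.15
eef_pos: [0.5299, 0.213, 0.3019]
tcp_rot: [[-0.937, -0.348, 0.001], [-0.348, 0.937, 0.001], [-0.002, 0.001, -1.0]]
wrist_force: [2.4, 4.8, -0.2]
grip_width: 0.0074
grip_force: 58.6
```

Emit:
carry_out --plan '[[[0.01,0.03,-0.05,0,0,0,0],[0,0,-0.05,0,0,0,0],[0,0,-0.05,0,0,0,0],[0,0,0,0,0,0,0],[0,0,0,0,0,0,0]]]'

```text
time: 11.65
eef_pos: [0.5301, 0.2133, 0.2972]
tcp_rot: [[-0.938, -0.348, 0.001], [-0.348, 0.938, 0.0], [-0.001, -0.0, -1.0]]
wrist_force: [3.7, 2.6, 0.7]
grip_width: 0.0084
grip_force: 58.9
```

```bash
python3 -c "
from h import *
err([.5296,.2122,.287],110.4)"
```

```text
t 11.65 pos [0.5301 0.2133 0.2972] rows shift [-0.016 -0.038 -0.341] turn [-0.     0.004  0.007] F [3.7 2.6 0.7] T [ 0.735 -0.88   0.019] w 0.0084 58.9 q [-0.53  0.43  0.08  1.85 -0.05  0.86  1.5 ]
```

Emit:
carry_out --plan '[[[0.02,0.01,-0.04,0,0,0,0],[0,0,-0.04,0,0,0,0],[0,0,-0.04,0,0,0,0],[0,0,0,0,0,0,0],[0,0,0,0,0,0,0]]]'

```text
time: 12.15
eef_pos: [0.5304, 0.2135, 0.2934]
tcp_rot: [[-0.938, -0.348, -0.0], [-0.348, 0.938, -0.0], [0.001, -0.0, -1.0]]
wrist_force: [2.6, 1.7, -1.4]
grip_width: 0.0081
grip_force: 58.7
```

Emit:
carry_out --plan '[[[0.01,0,-0.04,0,0,0,0],[0,0,-0.04,0,0,0,0],[0,0,0,0,0,0,0],[0,0,0,0,0,0,0]]]'

```text
time: 12.55
eef_pos: [0.5305, 0.2136, 0.2908]
tcp_rot: [[-0.938, -0.348, -0.001], [-0.348, 0.938, -0.001], [0.001, -0.0, -1.0]]
wrist_force: [0.8, 1.0, -2.0]
grip_width: 0.0079
grip_force: 58.5
```

```bash
python3 -c "
from h import *
err([.5304,.2135,.287],110.4)"
```

```text
t 12.55 pos [0.5305 0.2136 0.2908] rows shift [-0.004 -0.003 -0.127] turn [ 0.005 -0.008  0.005] F [ 0.8  1.  -2. ] T [ 0.286 -0.297  0.006] w 0.0079 58.5 q [-0.53  0.44  0.08  1.85 -0.05  0.85  1.5 ]
```

```bash
python3 -c "
from h import *
s6=dict(np.load('pics/w6.npz')); s=snap('wrist'); np.savez('pics/w7.npz',**s); s5=dict(np.load('pics/wrist5.npz'))
for q in(s5,s6,s): print([int(x) for x in q['pixels'][195:240,252:257].max(2).mean(1)])
st=r.read_state()
for o in(.181,.176,.171): print(o,proj(s,[st['tcp_rot']@np.array([.0135,0,o])+st['eef_pos']]).round(1))"
```

```text
[82, 82, 83, 81, 83, 82, 82, 82, 80, 81, 81, 81, 76, 146, 139, 77, 49, 51, 55, 34, 5, 8, 8, 9, 5, 7, 6, 7, 8, 6, 10, 8, 4, 7, 4, 8, 4, 5, 9, 8, 6, 3, 11, 10, 9]
[21, 21, 19, 21, 20, 20, 18, 14, 19, 27, 28, 31, 38, 43, 39, 45, 49, 50, 53, 32, 7, 7, 6, 5, 8, 6, 6, 6, 7, 9, 7, 5, 9, 3, 5, 7, 7, 8, 9, 5, 9, 9, 3, 7, 8]
[17, 17, 19, 17, 17, 21, 53, 61, 61, 72, 117, 130, 128, 124, 123, 123, 125, 117, 93, 49, 4, 12, 11, 12, 10, 8, 7, 7, 12, 7, 5, 12, 12, 5, 10, 5, 10, 8, 9, 11, 5, 8, 11, 14, 11]
0.181 [[255.6 215.7]]
0.176 [[255.6 219.2]]
0.171 [[255.6 222.9]]
```

The key has not slipped in the grip (head edge still at row 214), so about 4 mm is left.

Emit:
carry_out --plan '[[[0,0,-0.04,0,0,0,0],[0,0,-0.04,0,0,0,0],[0,0,0,0,0,0,0],[0,0,0,0,0,0,0]]]'

```text
time: 13.0
eef_pos: [0.5305, 0.2136, 0.2885]
tcp_rot: [[-0.938, -0.348, -0.001], [-0.348, 0.938, -0.0], [0.001, -0.0, -1.0]]
wrist_force: [-0.0, 0.2, -2.1]
grip_width: 0.0076
grip_force: 58.3
```

Emit:
carry_out --plan '[[[0,0,-0.03,0,0,0,0],[0,0,-0.03,0,0,0,0],[0,0,0,0,0,0,0],[0,0,0,0,0,0,0]]]'

```text
time: 13.4
eef_pos: [0.5306, 0.2136, 0.2873]
tcp_rot: [[-0.938, -0.348, -0.0], [-0.348, 0.938, -0.0], [0.0, -0.0, -1.0]]
wrist_force: [-1.8, -1.0, 4.8]
grip_width: 0.008
grip_force: 59.5
```

Emit:
carry_out --plan '[[[0,0,-0.03,0,0,0,0],[0,0,-0.03,0,0,0,0],[0,0,0,0,0,0,0],[0,0,0,0,0,0,0],[0,0,0,0,0,0,0]]]'

```text
time: 13.9
eef_pos: [0.5306, 0.2136, 0.287]
tcp_rot: [[-0.938, -0.348, 0.0], [-0.348, 0.938, 0.0], [-0.0, 0.0, -1.0]]
wrist_force: [-8.1, -3.7, 17.8]
grip_width: 0.0081
grip_force: 61.8
```

Emit:
carry_out --plan '[[[0.03,0.01,-0.01,0,0,0,0],[0,0,0,0,0,0,0],[-0.06,-0.02,0,0,0,0,0],[0,0,0,0,0,0,0],[0.03,0.01,0,0,0,0,0],[-0.01,0,-0.01,0,0,0,0],[0,0,0,0,0,0,0],[0,0,0,0,0,0,0]]]'

```text
time: 14.7
eef_pos: [0.5305, 0.2135, 0.287]
tcp_rot: [[-0.938, -0.348, 0.001], [-0.348, 0.938, 0.001], [-0.001, 0.0, -1.0]]
wrist_force: [-8.5, -3.4, 23.1]
grip_width: 0.0078
grip_force: 62.2
```

```bash
python3 -c "
from h import *
err([.5304,.2135,.287],110.4)
s=snap('wrist'); print([int(x) for x in s['pixels'][195:225,252:257].max(2).mean(1)])
st=r.read_state()
for o in(.181,.176): print(o,proj(s,[st['tcp_rot']@np.array([.0135,0,o])+st['eef_pos']]).round(1))"
```

```text
t 14.7 pos [0.5305 0.2135 0.287 ] rows shift [-0.004 -0.001 -0.001] turn [-0.005  0.007  0.008] F [-8.5 -3.4 23.1] T [-0.902  1.952  0.04 ] w 0.0078 62.2 q [-0.53  0.45  0.08  1.85 -0.05  0.84  1.5 ]
[19, 22, 15, 21, 15, 17, 16, 31, 56, 64, 63, 81, 118, 131, 129, 125, 125, 126, 110, 57, 5, 4, 9, 9, 6, 11, 5, 13, 13, 4]
0.181 [[255.6 215.7]]
0.176 [[255.6 219.2]]
```

It doesn't move under 23 N even when rocked, and the height matches the fully-home value, so the key is home. I'll ease off and turn clockwise.

Emit:
carry_out --plan '[[[-0.01,0,0.03,0,0,0,0],[0,0,0,0,0,-0.4,0],[0,0,0,0,0,-0.6,0],[0,0,0,0,0,-0.6,0],[0,0,0,0,0,-0.6,0],[0,0,0,0,0,0,0]]]' --newtons 80

```text
time: 15.35
eef_pos: [0.5304, 0.2137, 0.2872]
tcp_rot: [[-0.996, -0.089, 0.001], [-0.089, 0.996, 0.001], [-0.001, 0.0, -1.0]]
wrist_force: [-4.8, -2.1, 16.0]
grip_width: 0.0076
grip_force: 79.1
```

```bash
python3 -c "
from h import *
err([.5304,.2135,.287],20.4-5)"
```

```text
t 15.35 pos [0.5304 0.2137 0.2872] rows shift [-0.001 -0.006 -0.006] turn [ 4.0000e-03  1.2000e-02 -1.1591e+01] F [-4.8 -2.1 16. ] T [-0.603  1.239 -0.024] w 0.0076 79.1 q [-0.58  0.45  0.15  1.86 -0.08  0.84  1.27]
```

Emit:
carry_out --plan '[[[0,0,0,0,0,-0.7,0],[0,0,0,0,0,-0.7,0],[0,0,0,0,0,-0.7,0],[0,0,0,0,0,-0.7,0],[0,0,0,0,0,-0.7,0],[0,0,0,0,0,-0.7,0],[0,0,0,0,0,0,0]]]'

```text
time: 16.05
eef_pos: [0.5305, 0.2132, 0.2872]
tcp_rot: [[-0.915, 0.404, 0.001], [0.404, 0.915, 0.0], [-0.001, 0.0, -1.0]]
wrist_force: [-5.6, -3.9, 16.5]
grip_width: 0.0074
grip_force: 79.3
```

```bash
python3 -c "
from h import *
err([.5304,.2135,.287],20.4)
s=snap('wrist'); np.savez('pics/w8.npz',**s); print([int(x) for x in s['pixels'][195:225,252:257].max(2).mean(1)])"
```

```text
t 16.05 pos [0.5305 0.2132 0.2872] rows shift [-0.003  0.01  -0.008] turn [ 3.000e-03  8.000e-03 -6.657e+00] F [-5.6 -3.9 16.5] T [-0.953  1.353  0.007] w 0.0074 79.3 q [-0.67  0.46  0.27  1.86 -0.16  0.84  0.83]
[19, 21, 16, 18, 17, 17, 15, 38, 60, 64, 63, 83, 117, 126, 128, 128, 127, 129, 132, 84, 3, 7, 10, 10, 11, 7, 10, 10, 10, 4]
```

Emit:
carry_out --plan '[[[0,0,0,0,0,-0.7,0],[0,0,0,0,0,-0.7,0],[0,0,0,0,0,-0.7,0],[0,0,0,0,0,-0.7,0],[0,0,0,0,0,-0.7,0],[0,0,0,0,0,-0.7,0],[0,0,0,0,0,-0.7,0],[0,0,0,0,0,-0.7,0],[0,0,0,0,0,0,0],[0,0,0,0,0,0,0]]]'

```text
time: 17.1
eef_pos: [0.5303, 0.2127, 0.2873]
tcp_rot: [[-0.466, 0.885, -0.0], [0.885, 0.466, -0.0], [-0.0, -0.0, -1.0]]
wrist_force: [-6.5, -5.4, 20.8]
grip_width: 0.0075
grip_force: 79.8
```

```bash
python3 -c "
from h import *
err([.5304,.2135,.287],20.4)
"
```

```text
t 17.1 pos [0.5303 0.2127 0.2873] rows shift [ 0.004  0.028 -0.008] turn [ 3.000e-03 -1.000e-03 -1.077e+00] F [-6.5 -5.4 20.8] T [-1.309  1.807 -0.016] w 0.0075 79.8 q [-0.8   0.47  0.44  1.87 -0.26  0.85  0.26]
```

```bash
python3 -c "
from h import *
st=r.read_state(); print(st['effort'].round(3),st['wrist_torque'])
s=snap('wrist'); np.savez('pics/w9.npz',**s)
for n in('w6','w7','w8','w9'):
  q=dict(np.load('pics/%s.npz'%n))['pixels'].max(2).astype(int)
  for row in(210,213,220,228): print(n,row,q[row-1:row+2,236:276].mean(0).astype(int).tolist())
"
```

```text
[ -1.494 -45.643   4.363 -23.505  -0.995  -3.088  -0.059] [-1.30859013  1.80706897 -0.01584548]
w6 210 [113, 113, 114, 113, 113, 113, 115, 111, 51, 7, 13, 12, 13, 12, 21, 34, 39, 43, 39, 44, 58, 59, 74, 136, 132, 139, 140, 140, 140, 139, 137, 137, 131, 122, 103, 107, 107, 109, 16, 22]
w6 213 [112, 111, 113, 113, 113, 112, 112, 111, 79, 7, 9, 18, 12, 14, 11, 36, 45, 46, 44, 44, 46, 46, 52, 93, 125, 130, 135, 148, 128, 113, 119, 142, 141, 130, 108, 110, 112, 108, 44, 48]
w6 220 [112, 113, 113, 111, 111, 113, 111, 112, 113, 116, 109, 2, 1, 7, 7, 1, 9, 9, 6, 4, 6, 7, 5, 5, 5, 12, 56, 99, 98, 99, 114, 156, 144, 131, 117, 98, 100, 100, 77, 83]
w6 228 [86, 82, 82, 81, 84, 82, 83, 85, 85, 70, 34, 5, 7, 10, 1, 3, 2, 4, 3, 14, 6, 7, 7, 8, 6, 6, 10, 11, 17, 31, 31, 37, 49, 50, 58, 62, 72, 69, 61, 72]
w7 210 [55, 66, 70, 71, 74, 74, 74, 81, 97, 124, 125, 122, 121, 124, 124, 115, 126, 125, 122, 122, 125, 123, 122, 123, 122, 123, 124, 124, 123, 124, 125, 125, 126, 124, 121, 120, 112, 99, 73, 62]
w7 213 [77, 75, 75, 75, 77, 76, 78, 96, 135, 127, 129, 100, 118, 121, 85, 65, 75, 77, 94, 90, 95, 115, 
[... 1083 characters left out ...]
 49, 56, 67, 66, 67, 67, 67, 68, 64, 68, 74, 78, 77]
w9 210 [53, 59, 65, 67, 75, 79, 79, 80, 81, 79, 80, 79, 82, 82, 80, 76, 77, 78, 80, 79, 78, 80, 78, 79, 79, 79, 81, 79, 80, 79, 79, 77, 75, 65, 59, 59, 52, 40, 29, 19]
w9 213 [77, 77, 77, 81, 81, 77, 78, 80, 81, 80, 80, 76, 74, 69, 68, 68, 71, 71, 70, 70, 73, 73, 70, 71, 73, 77, 80, 80, 79, 81, 79, 82, 82, 83, 82, 74, 70, 65, 59, 55]
w9 220 [77, 77, 78, 77, 78, 79, 80, 79, 80, 75, 56, 5, 8, 13, 8, 8, 5, 4, 8, 17, 8, 9, 10, 5, 7, 20, 56, 81, 80, 80, 81, 79, 80, 79, 79, 78, 78, 78, 81, 78]
w9 228 [72, 65, 62, 63, 60, 60, 62, 61, 54, 12, 3, 12, 7, 9, 6, 8, 8, 8, 14, 5, 6, 13, 7, 9, 8, 3, 21, 41, 46, 55, 58, 58, 58, 58, 60, 61, 68, 70, 80, 79]
```

Emit:
carry_out --plan '[[[0,0.02,0.02,0,0,-0.5,0],[0,0,0,0,0,-0.5,0],[0,0,0,0,0,-0.4,0],[0,0,0,0,0,0,0],[0,0,0,0,0,0,0],[0,0,0,0,0,0,0]]]'

```text
time: 17.75
eef_pos: [0.5302, 0.2127, 0.2873]
tcp_rot: [[-0.312, 0.95, -0.001], [0.95, 0.312, -0.001], [-0.001, -0.001, -1.0]]
wrist_force: [-6.5, -6.0, 15.8]
grip_width: 0.008
grip_force: 79.3
```

```bash
python3 -c "
from h import *
err([.5304,.2135,.287],20.4);print(r.read_state()['effort'].round(3))
"
```

```text
t 17.75 pos [0.5302 0.2127 0.2873] rows shift [ 0.008  0.025 -0.009] turn [ 0.012 -0.007  0.323] F [-6.5 -6.  15.8] T [-1.536  1.63   0.081] w 0.008 79.3 q [-0.83  0.48  0.48  1.87 -0.29  0.86  0.11]
[ -2.012 -47.483   4.563 -24.493  -1.406  -2.82   -0.081]
```

Emit:
carry_out --plan '[[[0,0,0,0,0,-0.3,0],[0,0,0,0,0,-0.3,0],[0,0,0,0,0,0,0],[0,0,0,0,0,0,0]]]'

```text
time: 18.15
eef_pos: [0.5301, 0.2127, 0.2873]
tcp_rot: [[-0.243, 0.97, -0.001], [0.97, 0.243, -0.001], [-0.001, -0.001, -1.0]]
wrist_force: [-6.6, -4.9, 16.8]
grip_width: 0.0074
grip_force: 79.3
```

```bash
python3 -c "
from h import *
err([.5304,.2135,.287],20.4);print(r.read_state()['effort'].round(3))
"
```

```text
t 18.15 pos [0.5301 0.2127 0.2873] rows shift [ 0.009  0.026 -0.008] turn [ 0.012 -0.008  0.923] F [-6.6 -4.9 16.8] T [-1.565  1.652  0.151] w 0.0074 79.3 q [-0.84  0.48  0.5   1.87 -0.3   0.86  0.05]
[ -2.011 -47.226   4.795 -24.532  -1.47   -2.908  -0.135]
```

Emit:
carry_out --plan '[[[0,0,0,0,0,-0.25,0],[0,0,0,0,0,0,0],[0,0,0,0,0,0,0]]]'

```text
time: 18.45
eef_pos: [0.5301, 0.2127, 0.2873]
tcp_rot: [[-0.214, 0.977, -0.001], [0.977, 0.214, -0.001], [-0.001, -0.001, -1.0]]
wrist_force: [-6.9, -5.8, 16.6]
grip_width: 0.0076
grip_force: 79.4
```

```bash
python3 -c "
from h import *
err([.5304,.2135,.287],20.4);print(r.read_state()['effort'].round(3))
s=snap('wrist'); q=s['pixels'].max(2).astype(int)
for row in(213,220,228): print(row,q[row-1:row+2,236:276].mean(0).astype(int).tolist())
"
```

```text
t 18.45 pos [0.5301 0.2127 0.2873] rows shift [ 0.01   0.027 -0.008] turn [ 0.013 -0.008  1.173] F [-6.9 -5.8 16.6] T [-1.49   1.668  0.114] w 0.0076 79.4 q [-0.85  0.49  0.51  1.88 -0.3   0.86  0.03]
[ -1.963 -47.135   4.908 -24.548  -1.483  -2.952  -0.141]
213 [76, 80, 80, 80, 79, 82, 80, 76, 76, 79, 79, 78, 74, 73, 71, 75, 71, 72, 72, 75, 69, 71, 72, 71, 73, 81, 81, 83, 83, 79, 79, 76, 77, 78, 79, 81, 71, 64, 57, 52]
220 [77, 79, 80, 80, 79, 79, 77, 78, 79, 76, 52, 5, 16, 11, 12, 6, 11, 6, 8, 7, 10, 9, 9, 5, 3, 25, 62, 82, 79, 80, 81, 80, 79, 80, 79, 79, 79, 79, 78, 78]
228 [70, 61, 59, 59, 59, 58, 59, 56, 56, 38, 11, 7, 8, 4, 3, 11, 12, 13, 4, 7, 9, 4, 8, 9, 9, 6, 16, 35, 50, 62, 59, 59, 62, 63, 68, 64, 66, 73, 80, 76]
```

Emit:
carry_out --plan '[[[0,0,0,0,0,-0.25,0],[0,0,0,0,0,0,0],[0,0,0,0,0,0,0]]]'

```text
time: 18.8
eef_pos: [0.5301, 0.2127, 0.2873]
tcp_rot: [[-0.184, 0.983, -0.001], [0.983, 0.184, -0.001], [-0.001, -0.001, -1.0]]
wrist_force: [-6.9, -6.3, 16.3]
grip_width: 0.0076
grip_force: 79.4
```

```bash
python3 -c "
from h import *
err([.5304,.2135,.287],20.4);print(r.read_state()['effort'].round(3))
"
```

```text
t 18.8 pos [0.5301 0.2127 0.2873] rows shift [ 0.01   0.026 -0.009] turn [ 0.013 -0.008  1.421] F [-6.9 -6.3 16.3] T [-1.605  1.752  0.208] w 0.0076 79.4 q [-0.85  0.49  0.52  1.88 -0.31  0.86  0.  ]
[ -1.892 -47.018   5.05  -24.569  -1.576  -3.016  -0.232]
```

The torque has now risen to about 0.23 N m from a 0.14 N m plateau, so the key is on the stop. I'm handing in with it held.

```bash
python3 -c "
from plant import r
print(r.job_done())"
```

```text
the job is handed in; nothing more can be done
None
```

I pushed the square-headed key fully home and turned it clockwise to what the torque shows is the stop, then handed in at about 19 s with it still held there; the round key stayed in its pocket and nothing else was touched.

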